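Load a cap strip into the capper magazine

TASK

Load the strip of white bottle caps into the capper's magazine: push its end against the blue spring follower until the other end clears the steel end lip, then lower it flat onto the channel floor so that the spring holds it against the lip. Then slide the keeper rail fully shut over the edge of the strip and let go. Leave the bottle, the jar and the wrench alone.

Things in the scene. Friction and masses are not known exactly. Their poses are not given: they have to be found in the camera images.
- strip: Loose refill strip, about 120 g: black base 156 (x) x 46 (y) x 8 mm thick; in its middle an upright orange finger tab 24 (x) x 16 (y) mm, top at z = 58 mm: grip it across y; four white caps, 23 mm diameter, tops at z = 28 mm, at x = -64, -38, 38, 64 mm. Origin at the centre of the underside, z up. A half turn makes no difference.
- magazine: Fixed cap magazine: white plate x = -98 to 166, y = -38 to 122 mm, top at z = 10 mm = channel floor. The channel runs along x, centred on y = 0, 52 mm wide between steel walls 6 mm thick (tops z = 16 mm). Spring housing at the +x end: x = 112 to 164, 64 mm wide, top z = 52 mm. Origin on the bench under the middle of a loaded strip, z up.
- seat (a point): Point on the channel floor (x = 0, y = 0, z = 10 mm in the magazine) where the origin of a fully loaded strip lies (3 mm sideways play either way), strip's x axis along the magazine's x, either way round.
- lip (a point): Top middle of the inner face of the steel end lip that closes the -x end of the channel: x = -78 mm, z = 17 mm in the magazine; the lip is 10 mm thick and 58 mm wide. A loaded strip's end rests against it.
- follower (a joint): Blue spring follower in the channel: 0 at rest, grows as it is pushed towards +x of the magazine, stop at 0.042 m. The spring pushes back with about 2 N at rest and 120 N/m more. A loaded strip keeps it at 0.025 m.
- follower_face (a point): Centre of the face of the follower that the strip's end pushes on (48 mm wide, from z = 11 to 43 mm of the magazine); at rest it stands at x = 53 mm in the magazine, so the free channel is 25 mm shorter than the strip.
- keeper (a joint): Steel keeper rail that slides along y of the magazine: 0 = fully shut (its inner edge at y = 16 mm, over the edge of the loaded strip), up to 0.036 m = open (towards +y). Stays where it is left, friction about 1.5 N. The flat rail is 140 mm long along x, underside at z = 20.5, top at z = 26 mm of the magazine.
- keeper_grip (a point): Grip point in the black upright handle of the keeper: 20 (x) x 16 (y) mm, top at z = 66 mm of the magazine, this point 14 mm below the top, at x = 0, y = 60 mm + keeper joint in the magazine. Pinch it from above across the magazine's x.
- brew_bottle: Bystander: upright amber glass bottle, 68 mm diameter, 190 mm tall, origin under its base.
- cap_jar: Bystander: upright pale translucent jar with white cap, 80 mm diameter, 90 mm tall, origin under its base.
- wrench: Bystander: steel wrench lying on the bench, about 180 mm long.
Not all that is in view belongs to the job. What is shaped like the strip but green or turquoise is not meant.

How it is judged:
On the way, in this order (a step that is already met when the one before it is completed fails the run):
1. the strip lies flat on the channel floor between the end lip and the spring follower (x of strip in the frame of magazine between -0.005 and 0.005 m and y of strip in the frame of magazine between -0.006 and 0.006 m and z of strip in the frame of magazine below 0.0125 m and angle between strip's own z axis and vertical below 0.05 rad and angle between the x axis of strip and the x axis of magazine, either way round below 0.08 rad and value of joint follower above 0.019 m), for 0.2 s.
2. the keeper rail is slid shut (value of joint keeper below 0.004 m), for 0.2 s.
At the end, for the whole second after the job is handed in: The strip is at rest flat on the channel floor (within 2.5 mm in height and 0.05 rad), within 5 mm of its loaded place along the channel and 6 mm across it, in line with it within 0.08 rad, the follower pushed back more than 19 mm by it, and the keeper rail within 4 mm of fully shut (all of step 1 and value of joint keeper below 0.004 m and linear speed of strip below 0.02 m/s); the robot touches nothing.
It fails at once if the bottle is moved more than 40 mm or tipped (distance of brew_bottle from where it was at the start of the episode above 0.04 m or angle between brew_bottle's own z axis and vertical above 0.5 rad).
It fails at once if the jar is moved more than 40 mm or tipped (distance of cap_jar from where it was at the start of the episode above 0.04 m or angle between cap_jar's own z axis and vertical above 0.5 rad).
It fails at once if the wrench is moved more than 40 mm (distance of wrench from where it was at the start of the episode above 0.04 m).
It also fails if it takes over 51 s, if anything falls off the work surface, if the arm or the gripper's body presses on something with over 40 N, if the wrist force passes 120 N, or if a joint passes its speed limit or range.

ROBOT

A 6-joint arm with a two-finger parallel gripper is mounted at the origin on the work surface. World frame = base frame: x ahead of the robot, y to its left, z up, the work surface at z = 0. Lengths are in m, angles in rad, forces in N, time in s.
With the tool pointing down it reaches from about 0.3 to 0.75 m from the base axis. Payload 8.5 kg.
Tool frame: the origin (TCP) lies midway between the tips of the shut fingers; the grasp point (between the pads) lies 19 mm behind it (r.hold_point_z is the distance from the TCP to the grasp point, in m); z points along the fingers, y is the line along which they close (so a half turn about z gives the same grasp; the last joint's range is limited). The gripper opens to 85 mm and grips with 20 to 120 N. Pads are 22 mm wide; open, the fingers measure 114 mm over their backs; the gripper's body (76 mm by 85 mm) begins 54 mm behind the grasp point. The pads swing forward as they close: fully open they stand 13 mm farther back than shut.
Start: joints at [-1.392, 0.381, 1.297, -0, 1.464, -0.215], TCP at [0.211, -0.508, 0.231] pointing down, gripper open.
Joint ranges: [-3.11, 3.11], [-0.89, 2.33], [0.22, 2.48], [-1.42, 4.56], [0.17, 2.85], [-2.88, 2.88]. Speed limits (rad/s): [2.39, 2.39, 3.14, 3.14, 3.14, 3.14].

INTERFACE

Orientations are given as a unit quaternion [w, x, y, z].
In Python, from cell import observe, cams, r, nets gives the robot as it stands.
- The arm moves only by the tool send_rows, never from a script. Its argument "increments" is a list of rows, each a list of 3 entries, a list of its own where there are three numbers: the opening, from -1 (shut) to 1 (fully open), then the shift along the tool's x, y, z in m, then the turn, a rotation vector about the tool's x, y, z in degrees. In form: [[claw, [x, y, z], [rx, ry, rz]], ...]. A call has exactly 5 rows; each row is the pose to reach, as a shift and turn from the pose commanded when the call began, along the tool's axes at that moment; what a row does not reach only later rows make up. A row lasts 1/8 s, in which the tool goes at most 62.5 mm and 10.7 degrees, less where a joint would pass 70% of its speed; a pose out of reach is approached as far as the arm can. A call with a gripper value outside its range is refused whole. The fingers move at their own pace and stop on an object; "grip_force" is the grip in N (left out, the last holds). Time passes only in rows, so rows that repeat a pose let the fingers close, or fill a call up. It gives the time, the measured TCP pose, the force, the opening and the grip force at its end, in the units of the state.
- observe(): the state, without advancing time (a new reading comes with each control period).
- cams.grab_frame(name): name is "scene" or "top"; returns a dict with "pixels" (420x560x3 uint8, red, green, blue), "intrinsics" (3x3 intrinsics, pixels), "R" (3x3) and "t" (3): a world point X has camera coordinates R X + t. Camera axes: x right, y down, z forward; pixel columns grow to the right and rows downward; lengths in m; the calibration is good to about 2 mm. A picture is of the moment at which its call begins. There is no depth.
- r.job_done(): hands the job in; it is judged then, once.
Trained networks look in a picture, given as the dict that the camera call returned (one of the last four; its "shot" number tells which), for a name from the list of things; names that differ only in an ending like _2 or _b are one class to them, and where a whole thing is asked for, a point or a joint stands for the part that bears it (a point fixed in the world has none). Each returns a list of dicts, best first, with "confidence" (0 to 1); they miss things now and then, are a little off and sometimes report something else, mostly with a low value. They report only what shows in the picture. A call takes as long as a camera call. They do not tell look-alikes from the thing itself.
- nets.boxes_of(thing, picture): "at" ([x, y, z] in m, in world coordinates, good to about 4 mm: the middle of the surface that is visible of it).
- nets.pinpoint(thing, picture): "at" ([x, y, z] in m, in world coordinates, good to about 4 mm: a listed point, or the origin of a listed thing).
The state is a dict: "clock": time; "joint_pos": joint angles; "dq": joint speeds; "joint_efforts": joint torques, N m; "tool_pos": TCP position; "eef_rot": TCP orientation; "wrist_force": force on the tool from outside, world axes, zero at the start; "torque": the same for the moment, N m; "opening": opening from 0.0 (shut) to 1.0 (fully open); "finger_force": force on a finger pad.
Only numpy, scipy, OpenCV 4.12 (cv2) and the standard library are available. Lean on these libraries where they do the work, as an engineer would, in place of code of your own. Each camera call takes 0.05 s, during which the arm holds its last target. There are 200 camera calls.

## Working session

There is one attempt and no reset: what is moved stays moved. The work goes in short steps, Python scripts to look and compute and a tool call to move; the robot and the scene stay as the last step left them, time stands still between calls to the robot, and variables do not carry over. Pictures are saved under pics/ and viewed, at most 10 in all, crops included, and the job is handed in when it is done.

Besides the shell and the picture viewer there is one more tool, called as name(argument=value, ...) on one line, values as JSON. send_rows: Moves the arm, as the interface text tells. Its arguments: {"type":"object","properties":{"increments":{"type":"array","items":{"type":"array"}},"grip_force":{"type":"number"}},"required":["increments"]}

```bash
mkdir -p pics; ls; python3 - <<'E'
from cell import observe,cams,r,nets
import cv2,numpy as np
s=observe();print({k:np.round(s[k],3) for k in s}, r.hold_point_z)
for n in ("top","scene"):
    p=cams.grab_frame(n)
    cv2.imwrite(f"pics/{n}0.png",p["pixels"][:,:,::-1])
    print(n,np.round(p["intrinsics"],1).tolist(),np.round(p["R"],3).tolist(),np.round(p["t"],3).tolist())
    for t in ["strip","magazine","seat","lip","follower_face","keeper_grip","brew_bottle","cap_jar","wrench"]:
        for d in nets.pinpoint(t,p)[:3]:
            X=np.array(d["at"]);c=p["R"]@X+p["t"];u=p["intrinsics"]@c;
            print(t,np.round(X,3),round(d["confidence"],2),np.round(u[:2]/u[2]))
E
```

```text
pics
{'clock': np.float64(0.0), 'joint_pos': array([-1.392,  0.381,  1.298,  0.   ,  1.464, -0.215]), 'dq': array([-0.001, -0.   , -0.001, -0.002, -0.   , -0.   ]), 'joint_efforts': array([ 2.0000e-03, -4.4845e+01, -2.3128e+01, -0.0000e+00,  5.0000e-03,
       -0.0000e+00]), 'tool_pos': array([ 0.211, -0.508,  0.231]), 'eef_rot': array([-0.001,  0.981,  0.196,  0.   ]), 'wrist_force': array([-0.264,  0.671,  0.383]), 'torque': array([ 0.026, -0.015,  0.002]), 'finger_force': np.float64(0.0), 'opening': np.float64(0.995)} 0.0187
top [[520.4, 0.0, 280.5], [0.0, 520.4, 200.1], [0.0, 0.0, 1.0]] [[-0.02, -1.0, 0.003], [-0.986, 0.02, -0.164], [0.164, -0.006, -0.986]] [-0.021, 0.606, 1.22]
strip [ 0.467 -0.368 -0.001] 0.83 [415. 255.]
strip [ 0.638 -0.442 -0.001] 0.54 [440. 188.]
magazine [ 0.542  0.154 -0.003] 0.8 [207. 230.]
seat [0.541 0.15  0.007] 0.77 [208. 230.]
lip [0.621 0.142 0.019] 0.7 [210. 197.]
follower_face [0.489 0.158 0.025] 0.49 [203. 250.]
keeper_grip [0.532 0.068 0.054] 0.62 [239. 231.]
keeper_grip [0.542 0.148 0.006] 0.38 [209. 230.]
brew_bottle [ 0.489 -0.186  0.004] 0.
[... 228 characters left out ...]
439, -0.367, -0.82]] [0.383, -0.326, 1.788]
strip [ 0.687 -0.233 -0.003] 0.79 [200. 193.]
strip [ 0.468 -0.366 -0.002] 0.58 [217. 134.]
strip [ 0.494 -0.186 -0.001] 0.55 [250. 164.]
magazine [0.546 0.154 0.   ] 0.98 [322. 229.]
seat [0.539 0.153 0.011] 0.84 [323. 226.]
lip [0.616 0.145 0.014] 0.87 [306. 240.]
lip [ 0.491 -0.187  0.001] 0.56 [251. 163.]
follower_face [0.62  0.145 0.015] 0.62 [305. 241.]
follower_face [0.493 0.156 0.03 ] 0.54 [333. 213.]
keeper_grip [0.533 0.066 0.051] 0.79 [302. 202.]
brew_bottle [ 0.598  0.409 -0.001] 0.95 [382. 291.]
cap_jar [ 0.638 -0.44   0.002] 0.71 [168. 151.]
cap_jar [ 0.494 -0.185  0.   ] 0.68 [250. 164.]
wrench [ 0.761  0.009 -0.   ] 0.65 [240. 250.]
```

View pics/top0.png

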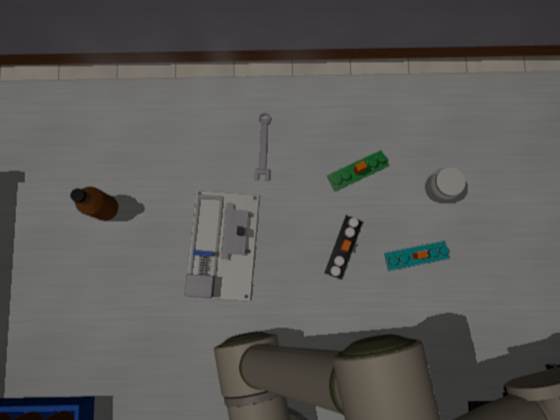

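View pics/scene0.png

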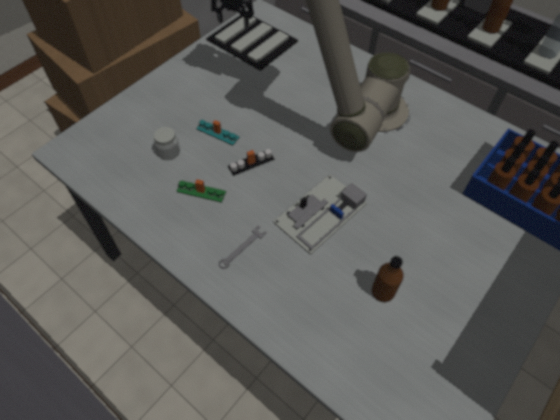

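The strip candidates in the top picture are green at (358,170), black with white caps at (344,246) and turquoise at (417,256). The black one with white caps fits the description. I'll enlarge it and the magazine to confirm.

```bash
cat > h.py <<'E'
import cv2,numpy as np
from cell import observe,cams,r,nets
def ray(p,uv,z):
    K,R,t=(np.asarray(p[k],float) for k in("intrinsics","R","t"))
    C=-R.T@t; d=R.T@np.linalg.solve(K,[*uv,1.]); return C+d*(z-C[2])/d[2]
def px(p,X):
    c=p["R"]@np.asarray(X)+p["t"]; u=p["intrinsics"]@c; return u[:2]/u[2]
E
python3 - <<'E'
from h import *
p=cams.grab_frame("top");im=p["pixels"][:,:,::-1]
a=cv2.resize(im[205:290,310:380],None,fx=7,fy=7,interpolation=cv2.INTER_CUBIC)[:590]
b=cv2.resize(im[182:307,180:268],None,fx=4.7,fy=4.7,interpolation=cv2.INTER_CUBIC)
h=max(a.shape[0],b.shape[0]);o=np.zeros((h,a.shape[1]+b.shape[1]+2,3),np.uint8)
o[:a.shape[0],:a.shape[1]]=a;o[:b.shape[0],-b.shape[1]:]=b
print(a.shape,b.shape)
cv2.imwrite("pics/c1.png",cv2.resize(o,None,fx=.85,fy=.85) if o.shape[1]>800 else o); print(o.shape)
# white caps
hsv=cv2.cvtColor(im,cv2.COLOR_BGR2HSV)
def rep(name,m,box,z,amin):
    x0,y0,x1,y1=box;n,l,st,c=cv2.connectedComponentsWithStats(m[y0:y1,x0:x1].astype(np.uint8))
    for i in range(1,n):
        if st[i,4]>=amin: uv=c[i]+[x0,y0];print(name,np.round(uv,1),st[i],np.round(ray(p,uv,z),4))
black=(hsv[...,2]<60);x0,y0,x1,y1=310,205,380,290
print("V",np.percentile(hsv[y0:y1,x0:x1,2],[1,5,20,50,90,99]))
rep("org",(hsv[...,1]>150)&(hsv[...,0]<15),(310,205,380,290),.058,10)
rep("white",(hsv[...,2]>185)&(hsv[...,1]<40),(310,205,380,290),.028,10)
rep("black",black,(310,205,380,290),.008,30)
rep("blue",(hsv[...,1]>120)&(hsv[...,0]>100),(180,182,268,307),.043,8)
rep("handle",black,(225,190,262,300),.066,10)
E
```

```text
(590, 490, 3) (588, 414, 3)
(590, 906, 3)
V [ 17.49  30.   108.   111.   113.   138.  ]
org [345.6 245.2] [ 30  34  12  13 104] [ 0.4917 -0.1864  0.058 ]
black [343.2 247.2] [ 15  11  38  63 679] [ 0.4907 -0.1868  0.008 ]
blue [202.4 252.8] [13 68 20  6 75] [0.4815 0.1581 0.043 ]
handle [240.8 230.9] [12 36  9 10 72] [0.5303 0.0634 0.066 ]
handle [246.5 250.8] [20 59  5  5 15] [0.4826 0.0501 0.066 ]
```

View pics/c1.png

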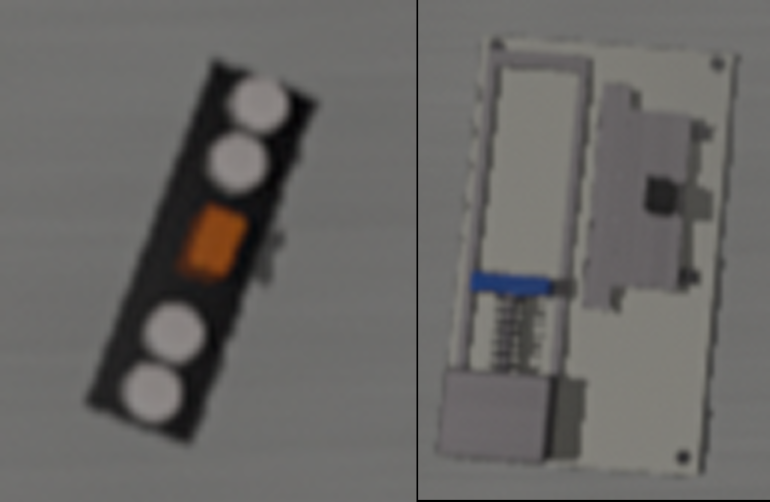

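The black strip with white caps at top px (344,246) is confirmed. The magazine shows the lip at top px (211,197), the blue follower at (202,252), the housing at (200,286) and the open keeper's handle at (241,231). Next I'll fit both poses.

```bash
python3 - <<'E'
from h import *
p=cams.grab_frame("top")
def fit(obj,img,z):
    W=np.array([ray(p,u,zz)[:2] for u,zz in zip(img,z)]);O=np.array(obj,float)/1000
    A=O-O.mean(0);B=W-W.mean(0);th=np.arctan2((A[:,0]*B[:,1]-A[:,1]*B[:,0]).sum(),(A*B).sum())
    R=np.array([[np.cos(th),-np.sin(th)],[np.sin(th),np.cos(th)]]);t=W.mean(0)-R@O.mean(0)
    print("pos",np.round(t,4),"deg",np.degrees(th).round(2),"resid mm",(1000*(O@R.T+t-W)).round(1).tolist());return R,t
s=lambda x,y:(310-.4+x/5.95,205-.4+y/5.95)
m=lambda x,y:(180-.4+(x-418.2)/3.995,182-.4+y/3.995)
# strip, x axis from bottom to top in picture
fit([(64,0),(38,0),(-38,0),(-64,0)],[s(258,105),s(237,162),s(174,333),s(152,393)],[.028]*4)
fit([(78,23),(78,-23),(-78,-23),(-78,23)],[s(213,60),s(318,101),s(192,443),s(87,403)],[.008]*4)
R,t=fit([(-98,-38),(-98,122),(166,122)],[m(484,37),m(738,52),m(703,474)],[.010]*3)
for nm,o in dict(seat=(0,0),lip=(-.078,0),face=(.053,0),kg=(0,.096)).items(): print(nm,np.round(R@np.array(o)+t,4))
for u,z,n in [(m(662,193),.066,"handletop"),((202.4-.0,252.8),.043,"blue"),(m(502,68),.017,"lip inner y-"),(m(580,73),.017,"lip inner y+")]:
    print(n,np.round(R.T@(ray(p,u,z)[:2]-t)*1000,1))
# cross-check in scene view: annotate model
q=cams.grab_frame("scene");im=cv2.resize(q["pixels"][:,:,::-1],None,fx=4,fy=4,interpolation=cv2.INTER_CUBIC)
for o,z,c in [((-.098,-.038),.01,0),((-.098,.122),.01,0),((.166,.122),.01,0),((-.078,0),.017,1),((0,.096),.066,1),((.053,0),.043,1),((.112,-.032),.052,0),((.112,.032),.052,0),((-.078,-.026),.01,1),((-.078,.026),.01,1)]:
    u=px(q,[*(R@np.array(o)+t),z]);cv2.circle(im,tuple(int(v*4+2) for v in u),3,(0,0,255) if c else (0,255,0),-1)
cv2.imwrite("pics/sc1.png",im[640:1100,840:1500])
E
```

```text
pos [ 0.4916 -0.1867] deg -22.41 resid mm [[0.6, -0.2], [0.1, -0.0], [-0.4, 0.2], [-0.3, 0.1]]
pos [ 0.492  -0.1881] deg -22.39 resid mm [[0.8, -1.0], [1.6, 0.0], [-1.3, 0.7], [-1.1, 0.3]]
pos [0.5404 0.1501] deg 174.92 resid mm [[1.4, -0.1], [0.1, 0.9], [-1.5, -0.7]]
seat [0.5404 0.1501]
lip [0.6181 0.1432]
face [0.4877 0.1548]
kg [0.5319 0.0545]
handletop [ 0.2 86.8]
blue [59.4 -2.6]
lip inner y- [-76.4 -23.7]
lip inner y+ [-76.6  25.4]
```

View pics/sc1.png

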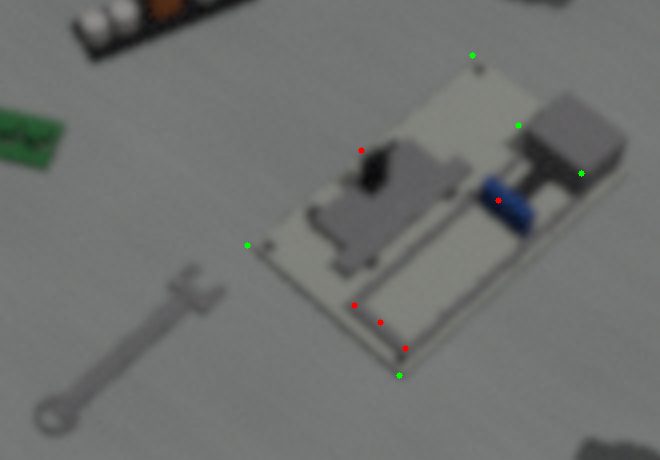

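The model points land on the plate corners, lip and housing in the scene view, for example the lip near crop px (380,322). The keeper stands about 27 mm open. I'll add a helper that turns a world target into tool-frame shifts.

```bash
cat >> h.py <<'E'
from scipy.spatial.transform import Rotation as Ro
TM=np.radians(174.92); SEAT=np.array([.5404,.1501])
RM=np.array([[np.cos(TM),-np.sin(TM)],[np.sin(TM),np.cos(TM)]])
def mag(x,y,z): return np.array([*(SEAT+RM@[x/1000,y/1000]),z/1000])   # mm in magazine -> world
def tomag(X): return np.r_[RM.T@(np.asarray(X)[:2]-SEAT),X[2]]*1000
def togo(X,yaw):
    "shift (m) and turn (deg) in tool axes to TCP X, pointing down, tool x at yaw deg"
    s=observe();w,x,y,z=s["eef_rot"];R=Ro.from_quat([x,y,z,w])
    T=Ro.from_euler("z",yaw,degrees=True)*Ro.from_euler("x",180,degrees=True)
    print("at",np.round(s["tool_pos"],4),"mag",np.round(tomag(s["tool_pos"]),1),"shift",np.round(R.inv().apply(np.asarray(X)-s["tool_pos"]),4),"turn",np.round((R.inv()*T).as_rotvec(degrees=True),2),"F",np.round(s["wrist_force"],1),"t",round(float(s["clock"]),2))
E
python3 -c "
from h import *
togo([.4918,-.187,.12],-22.4)"
```

```text
at [ 0.211  -0.5079  0.2313] mag [269.8 684.6 231.3] shift [ 0.3824 -0.1886  0.1113] turn [-0.    0.   44.96] F [-0.5  0.7  0.2] t 1.15
```

send_rows(increments=[[1,[0.05,-0.025,0.01],[0,0,9]],[1,[0.1,-0.05,0.02],[0,0,18]],[1,[0.15,-0.075,0.03],[0,0,27]],[1,[0.2,-0.1,0.04],[0,0,36]],[1,[0.25,-0.125,0.05],[0,0,45]]], grip_force=80)

```text
clock: 1.78
tool_pos: [0.3949, -0.2951, 0.1812]
eef_rot: [0.0, 0.98, -0.197, 0.0]
wrist_force: [0.8, -0.2, 0.5]
opening: 1.0
finger_force: 0.0
```

```bash
python3 -c "
from h import *
togo([.4918,-.187,.10],-22.4)"
```

```text
at [ 0.3949 -0.2951  0.1812] mag [105.5 456.4 181.2] shift [ 0.0475 -0.1372  0.0812] turn [ 0.02 -0.03 -0.35] F [ 0.8 -0.2  0.5] t 1.77
```

send_rows(increments=[[1,[0.013,-0.038,0.02],[0,0,0]],[1,[0.026,-0.076,0.04],[0,0,0]],[1,[0.038,-0.112,0.06],[0,0,0]],[1,[0.0475,-0.137,0.081],[0,0,-0.3]],[1,[0.0475,-0.137,0.081],[0,0,-0.3]]])

```text
clock: 2.4
tool_pos: [0.4903, -0.1866, 0.0991]
eef_rot: [-0.001, 0.982, -0.191, -0.001]
wrist_force: [-0.4, -0.6, 0.3]
opening: 0.998
finger_force: 0.0
```

```bash
python3 - <<'E'
from h import *
togo([.4918,-.187,.028],-22.4)
for n in("top","scene"):
    p=cams.grab_frame(n);print(n)
    for t in ("boxes_of","pinpoint"):
        for d in getattr(nets,t)("strip",p): print(t,np.round(d["at"],3),round(d["confidence"],2))
q=p;im=q["pixels"][:,:,::-1]
u=px(q,[.4918,-.187,.04]).astype(int);print(u)
cv2.imwrite("pics/s2.png",cv2.resize(im[u[1]-70:u[1]+50,u[0]-70:u[0]+70],None,fx=5,fy=5,interpolation=cv2.INTER_CUBIC))
E
```

```text
at [ 0.4903 -0.1866  0.0991] mag [ 20.1 339.8  99.1] shift [ 0.0018 -0.0001  0.0711] turn [-0.04  0.15  0.41] F [-0.4 -0.6  0.3] t 2.4
top
boxes_of [ 0.682 -0.225  0.006] 0.92
boxes_of [ 0.466 -0.379  0.009] 0.89
pinpoint [ 0.686 -0.229  0.   ] 0.84
pinpoint [ 0.469 -0.368 -0.001] 0.74
pinpoint [ 0.488 -0.188  0.003] 0.61
scene
boxes_of [ 0.692 -0.227  0.008] 0.83
boxes_of [ 0.474 -0.359  0.013] 0.79
boxes_of [ 0.499 -0.186  0.009] 0.57
pinpoint [ 0.493 -0.187  0.002] 0.89
pinpoint [ 0.687 -0.231  0.   ] 0.88
pinpoint [ 0.468 -0.366 -0.001] 0.61
[250 155]
```

View pics/s2.png

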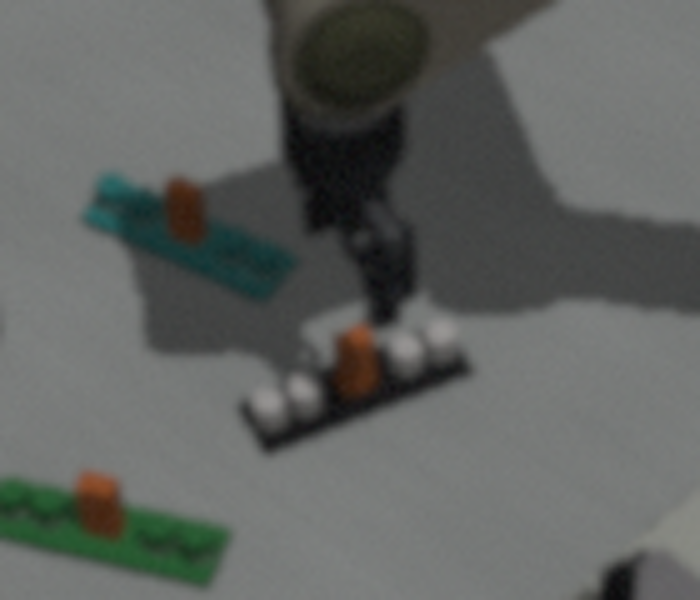

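The open gripper hangs directly over the orange tab, crop px (357,350), of the white-cap strip, so I'll descend.

send_rows(increments=[[1,[0.002,0,0.022],[0,0,0.4]],[1,[0.002,0,0.045],[0,0,0.4]],[1,[0.002,0,0.065],[0,0,0.4]],[1,[0.002,0,0.0715],[0,0,0.4]],[-1,[0.002,0,0.0715],[0,0,0.4]]], grip_force=80)

```text
clock: 3.32
tool_pos: [0.492, -0.1891, 0.0291]
eef_rot: [0.0, 0.981, -0.196, 0.0]
wrist_force: [0.7, -0.2, -0.1]
opening: 0.818
finger_force: 0.0
```

send_rows(increments=[[-1,[0,0,0],[0,0,0]],[-1,[0,0,0],[0,0,0]],[-1,[0,0,0],[0,0,0]],[-1,[0,0,0],[0,0,0]],[-1,[0,0,0],[0,0,0]]])

```text
clock: 3.95
tool_pos: [0.4922, -0.1888, 0.0292]
eef_rot: [0.0, 0.981, -0.195, 0.0]
wrist_force: [-0.4, 0.8, 5.6]
opening: 0.171
finger_force: 78.4
```

```bash
python3 -c "
from h import *
print(observe()['finger_force'],observe()['opening'])
togo([.4918,-.187,.12],-22.4)"
```

```text
78.43029141426086 0.17111870251053155
at [ 0.4922 -0.1888  0.0292] mag [ 18.  341.9  29.2] shift [-0.001  -0.0015 -0.0908] turn [ 0.01 -0.04 -0.13] F [-0.4  0.8  5.6] t 3.95
```

send_rows(increments=[[-1,[0,0,-0.02],[0,0,0]],[-1,[0,0,-0.045],[0,0,0]],[-1,[0,0,-0.07],[0,0,0]],[-1,[0,0,-0.1],[0,0,0]],[-1,[0,0,-0.11],[0,0,0]]])

```text
clock: 4.58
tool_pos: [0.4923, -0.189, 0.14]
eef_rot: [0.0, 0.981, -0.195, 0.001]
wrist_force: [0.5, -1.1, 0.0]
opening: 0.174
finger_force: 78.2
```

```bash
python3 -c "
from h import *
print(observe()['finger_force'],observe()['opening'])
togo(mag(-34,0,130),-5.08)"
```

```text
78.18982601165771 0.17407361508848168
at [ 0.4923 -0.189   0.14  ] mag [ 17.9 342.  140. ] shift [-0.0531 -0.3418  0.0097] turn [  0.04  -0.11 -17.46] F [ 0.5 -1.1  0. ] t 4.58
```

send_rows(increments=[[-1,[-0.005,-0.035,0],[0,0,-2]],[-1,[-0.012,-0.075,0],[0,0,-4]],[-1,[-0.019,-0.12,0],[0,0,-6]],[-1,[-0.026,-0.165,0],[0,0,-8]],[-1,[-0.033,-0.21,0],[0,0,-10]]])

```text
clock: 5.2
tool_pos: [0.5418, 0.0193, 0.1378]
eef_rot: [-0.0, 0.994, -0.109, -0.001]
wrist_force: [0.2, -0.2, -1.7]
opening: 0.17
finger_force: 78.2
```

```bash
python3 -c "
from h import *
togo(mag(-34,0,110),-5.08)"
```

```text
at [0.5418 0.0193 0.1378] mag [-13.  130.1 137.8] shift [ 0.0041 -0.1318  0.0277] turn [-0.    0.09 -7.4 ] F [ 0.2 -0.2 -1.7] t 5.2
```

send_rows(increments=[[-1,[0.001,-0.035,0.002],[0,0,-2]],[-1,[0.002,-0.07,0.005],[0,0,-4]],[-1,[0.003,-0.105,0.01],[0,0,-6]],[-1,[0.004,-0.131,0.018],[0,0,-7.4]],[-1,[0.004,-0.131,0.018],[0,0,-7.4]]])

```text
clock: 5.82
tool_pos: [0.5736, 0.1461, 0.119]
eef_rot: [0.0, 0.999, -0.044, -0.001]
wrist_force: [-0.5, -0.5, -0.6]
opening: 0.174
finger_force: 78.2
```

```bash
python3 - <<'E'
from h import *
togo(mag(-34,0,60),-5.08)
out=[]
for n in("top","scene"):
    p=cams.grab_frame(n);im=p["pixels"][:,:,::-1]
    u=px(p,mag(-10,20,50)).astype(int);print(n,u)
    out.append(cv2.resize(im[u[1]-60:u[1]+60,u[0]-40:u[0]+40] if n=="top" else im[u[1]-60:u[1]+60,u[0]-60:u[0]+60],None,fx=4,fy=4,interpolation=cv2.INTER_CUBIC))
cv2.imwrite("pics/h3.png",np.hstack(out));print(np.hstack(out).shape)
E
```

```text
at [0.5736 0.1461 0.119 ] mag [-33.5   1.  119. ] shift [ 0.0007 -0.001   0.059 ] turn [0.02 0.17 0.07] F [-0.5 -0.5 -0.6] t 5.83
top [213 224]
scene [315 216]
(480, 800, 3)
```

View pics/h3.png

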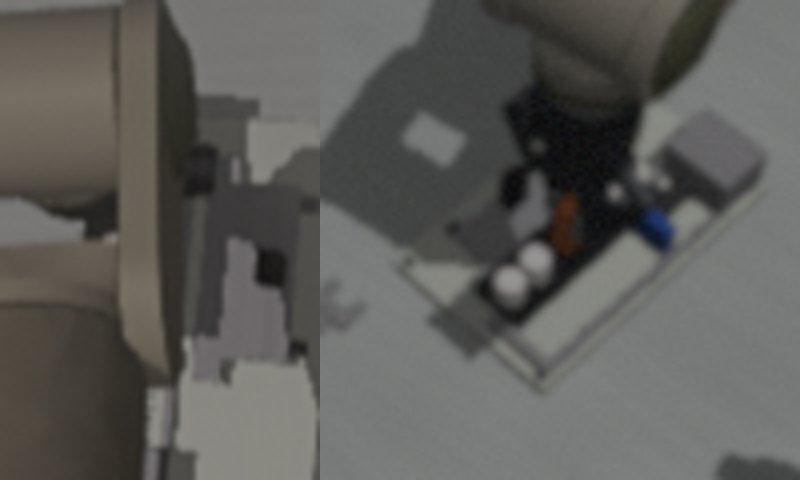

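The strip hangs level above the magazine, with its caps at crop px (510,285) and (537,260) and the blue follower at (657,228). I'll lower it to just above lip height.

send_rows(increments=[[-1,[0.001,-0.001,0.015],[0,0,0]],[-1,[0.002,-0.001,0.03],[0,0,0]],[-1,[0.002,-0.001,0.045],[0,0,0]],[-1,[0.002,-0.001,0.06],[0,0,0]],[-1,[0.002,-0.001,0.065],[0,0,0]]])

```text
clock: 6.55
tool_pos: [0.5759, 0.1456, 0.0544]
eef_rot: [0.0, 0.999, -0.045, -0.001]
wrist_force: [0.7, 0.3, 0.1]
opening: 0.17
finger_force: 78.2
```

```bash
python3 - <<'E'
from h import *
s=observe();togo(mag(-35,0,53),-5.08)
T=tomag(s["tool_pos"]);zb=T[2]-29.2
p=cams.grab_frame("scene");im=p["pixels"][:,:,::-1]
big=cv2.resize(im,None,fx=8,fy=8,interpolation=cv2.INTER_CUBIC)
def mk(X,c): u=px(p,X);cv2.circle(big,tuple(int(v*8+4) for v in u),3,c,-1);return u
X0=T[0]+1
for x in (-64,-38): print("cap",x,np.round(mk(mag(X0+x,T[1],zb+28),(0,0,255)),1))
for x,y in((-78,-23),(-78,23),(78,-23)): mk(mag(X0+x,T[1]+y,zb+8),(0,255,255))
for x,y,z in((-78,-26,17),(-78,26,17),(-88,-29,17),(53,-24,43),(53,24,43),(-98,-38,10)): mk(mag(x,y,z),(0,255,0))
u=px(p,mag(-40,0,30))*8;x,y=u.astype(int)
cv2.imwrite("pics/l4.png",big[y-300:y+300,x-330:x+470])
E
```

```text
at [0.5759 0.1456 0.0544] mag [-35.8   1.4  54.4] shift [-0.0008 -0.0014  0.0014] turn [ 0.01  0.11 -0.06] F [0.7 0.3 0.1] t 6.55
cap -64 [300.1 238. ]
cap -38 [306.2 232.6]
```

View pics/l4.png

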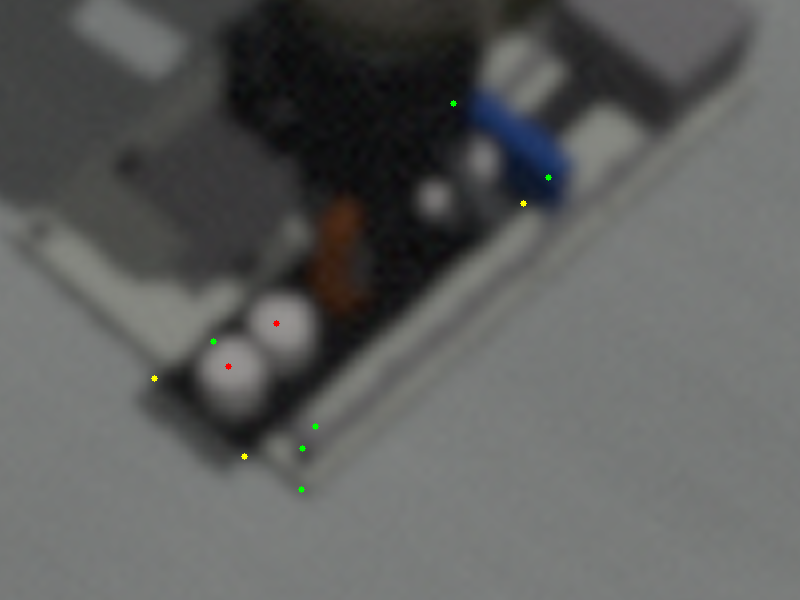

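Caps at crop px (235,365) and (283,323) match the prediction to within 2 mm. The strip's far end sits just short of the blue follower at (520,150). Now I'll push towards +x.

send_rows(increments=[[-1,[-0.006,-0.002,0.002],[0,0,0]],[-1,[-0.014,-0.002,0.003],[0,0,0]],[-1,[-0.022,-0.002,0.003],[0,0,0]],[-1,[-0.03,-0.002,0.003],[0,0,0]],[-1,[-0.034,-0.002,0.003],[0,0,0]]])

```text
clock: 7.22
tool_pos: [0.5429, 0.1508, 0.0534]
eef_rot: [-0.0, 0.999, -0.045, 0.001]
wrist_force: [5.2, 1.7, 0.0]
opening: 0.175
finger_force: 78.5
```

```bash
python3 - <<'E'
from h import *
for i in range(6):
    cams.grab_frame("scene") if i<5 else 0
    s=observe();print(np.round(RM.T@s["wrist_force"][:2],2),round(s["wrist_force"][2],2))
togo(mag(3.5,-.5,51.5),-5.08)
E
```

```text
[-3.8 -1.3] 0.77
[-4.13 -1.83] 0.01
[-4.74 -0.27] 0.2
[-5.15 -1.1 ] 1.56
[-5.2  -1.59] 1.31
[-5.2  -1.59] 1.31
at [0.5431 0.1507 0.053 ] mag [-2.6 -0.8 53. ] shift [-0.0061  0.0003  0.0015] turn [-0.01 -0.04 -0.06] F [5.3 1.1 1.3] t 7.47
```

send_rows(increments=[[-1,[-0.004,0,0],[0,0,0]],[-1,[-0.0085,0,0],[0,0,0]],[-1,[-0.0085,0,0.004],[0,0,0]],[-1,[-0.0085,0,0.007],[0,0,0]],[-1,[-0.0085,0,0.009],[0,0,0]]])

```text
clock: 8.1
tool_pos: [0.5349, 0.1512, 0.0439]
eef_rot: [0.0, 0.999, -0.045, 0.001]
wrist_force: [5.5, -1.4, 1.2]
opening: 0.167
finger_force: 78.6
```

```bash
python3 - <<'E'
from h import *
s=observe();togo(mag(5,-.5,39.5),-5.08)
T=tomag(s["tool_pos"]);zb=T[2]-29.2
p=cams.grab_frame("scene");im=p["pixels"][:,:,::-1]
big=cv2.resize(im,None,fx=8,fy=8,interpolation=cv2.INTER_CUBIC)
u=px(p,mag(-40,0,30))*8;x,y=u.astype(int)
cv2.imwrite("pics/l5.png",big[y-300:y+300,x-330:x+470])
E
```

```text
at [0.5349 0.1512 0.0439] mag [ 5.6 -0.6 43.9] shift [0.0006 0.0001 0.0044] turn [ 0.02 -0.06 -0.05] F [ 5.5 -1.4  1.2] t 8.1
```

View pics/l5.png

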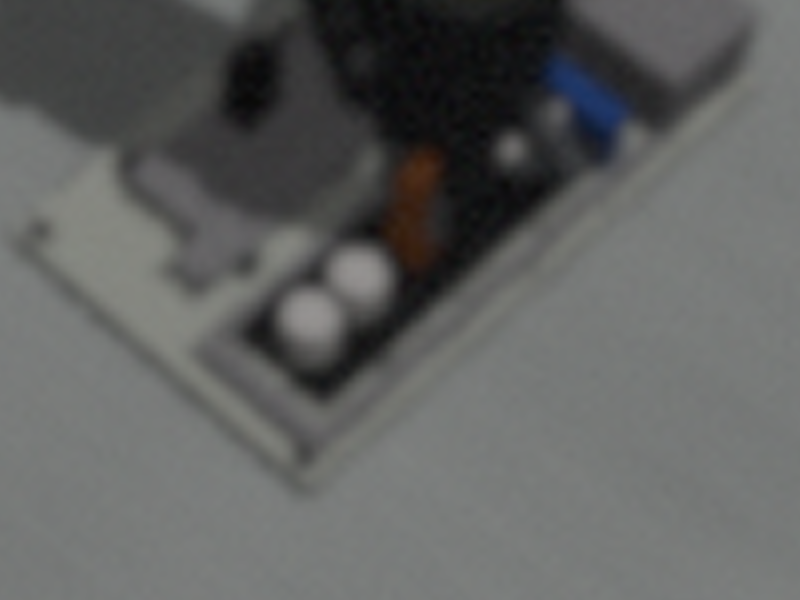

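The strip's near end (245,330)–(320,400) is inside the lip, and it lies between the walls. I'll lower it to the floor.

send_rows(increments=[[-1,[0,0,0.0015],[0,0,0]],[-1,[0,0,0.003],[0,0,0]],[-1,[0,0,0.0045],[0,0,0]],[-1,[0,0,0.005],[0,0,0]],[-1,[0,0,0.005],[0,0,0]]])

```text
clock: 8.78
tool_pos: [0.535, 0.1512, 0.0393]
eef_rot: [0.0, 0.999, -0.045, 0.001]
wrist_force: [5.7, -1.1, 3.3]
opening: 0.174
finger_force: 79.1
```

```bash
python3 - <<'E'
from h import *
for i in range(5):
    s=observe();print(np.round(RM.T@s["wrist_force"][:2],2),round(s["wrist_force"][2],2));cams.grab_frame("scene")
togo(mag(0,-.5,39.2),-5.08)
E
```

```text
[-5.8   0.58] 3.32
[-4.78  0.29] 3.52
[-5.37  0.47] 4.39
[-4.8  0.3] 3.2
[-5.4   0.58] 3.37
at [0.535  0.1512 0.0393] mag [ 5.5 -0.6 39.3] shift [0.0055 0.0001 0.0001] turn [ 0.02 -0.09 -0.05] F [ 5.8 -1.2  3.5] t 9.03
```

send_rows(increments=[[-1,[0.002,0,0],[0,0,0]],[-1,[0.004,0,0],[0,0,0]],[-1,[0.005,0,0],[0,0,0]],[-1,[0.0055,0,0],[0,0,0]],[-1,[0.0055,0,0],[0,0,0]]])

```text
clock: 9.65
tool_pos: [0.5399, 0.1507, 0.0393]
eef_rot: [0.0, 0.999, -0.045, 0.0]
wrist_force: [2.4, -0.1, 6.0]
opening: 0.171
finger_force: 79.4
```

```bash
python3 - <<'E'
from h import *
for i in range(5):
    s=observe();print(np.round(RM.T@s["wrist_force"][:2],2),round(s["wrist_force"][2],2));cams.grab_frame("scene")
togo(mag(0,-.5,39.2),-5.08)
E
```

```text
[-2.44 -0.12] 5.97
[-3.09 -0.37] 5.49
[-2.74  1.44] 5.95
[-2.87  0.54] 5.33
[-2.24  0.61] 5.41
at [0.5399 0.1507 0.0393] mag [ 0.5 -0.6 39.3] shift [0.0005 0.0001 0.0001] turn [ 0.02 -0.02 -0.05] F [ 2.6 -0.2  5.8] t 9.9
```

send_rows(increments=[[-0.2,[0,0,0],[0,0,0]],[-0.2,[0,0,0],[0,0,0]],[-0.2,[0,0,-0.01],[0,0,0]],[-0.2,[0,0,-0.04],[0,0,0]],[-0.2,[0,0,-0.08],[0,0,0]]])

```text
clock: 10.52
tool_pos: [0.5391, 0.1509, 0.1196]
eef_rot: [0.0, 0.999, -0.045, -0.001]
wrist_force: [0.1, 0.5, 0.5]
opening: 0.401
finger_force: 0.0
```

```bash
python3 - <<'E'
from h import *
togo(mag(0,87,110),84.92)
p=cams.grab_frame("scene");im=p["pixels"][:,:,::-1]
big=cv2.resize(im,None,fx=8,fy=8,interpolation=cv2.INTER_CUBIC)
def mk(X,c): u=px(p,X);cv2.circle(big,tuple(int(v*8+4) for v in u),3,c,-1)
for x in(-64,-38,38,64): mk(mag(x,0,38),(0,0,255))
mk(mag(0,87,66),(0,255,0)); mk(mag(78,-24,43),(0,255,0)); mk(mag(78,24,43),(0,255,0))
u=px(p,mag(-40,0,30))*8;x,y=u.astype(int)
cv2.imwrite("pics/l6.png",big[y-300:y+300,x-330:x+470])
E
```

```text
at [0.5391 0.1509 0.1196] mag [  1.4  -0.7 119.6] shift [0.0015 0.0877 0.0096] turn [-9.000e-02  1.200e-01 -9.005e+01] F [0.1 0.5 0.5] t 10.53
```

View pics/l6.png

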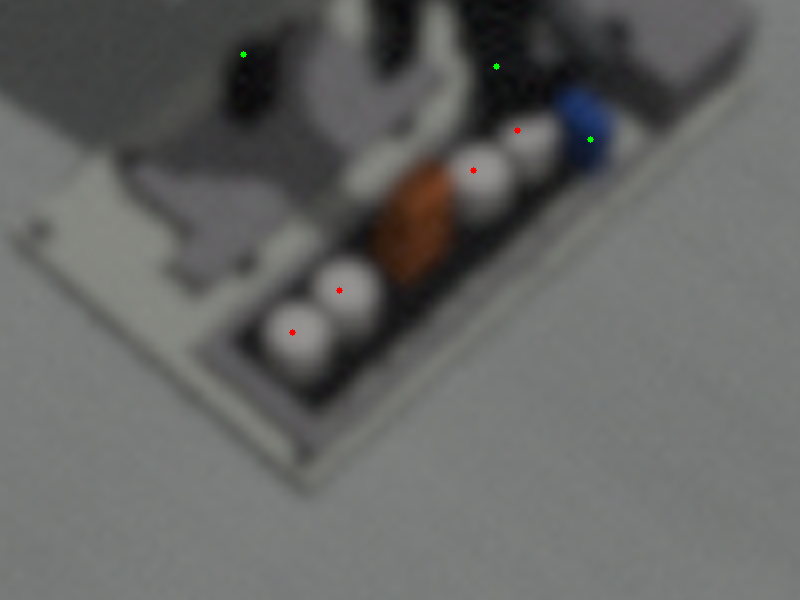

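The strip lies flat against the lip and follower, and its caps are on the predicted points (292,332)…(517,130). The keeper handle is at (250,75). Turning to the keeper now.

send_rows(increments=[[0.4,[0,0.015,0],[0,0,-10]],[0.4,[0,0.03,0],[0,0,-20]],[0.4,[0,0.045,0],[0,0,-30]],[0.4,[0,0.06,0],[0,0,-40]],[0.4,[0.001,0.075,0],[0,0,-50]]])

```text
clock: 11.2
tool_pos: [0.5337, 0.0757, 0.1192]
eef_rot: [-0.0, 0.923, 0.384, -0.0]
wrist_force: [1.0, -0.2, -0.6]
opening: 0.699
finger_force: 0.0
```

send_rows(increments=[[0.4,[0,0,0],[0,0,-10]],[0.4,[0,0,0],[0,0,-20]],[0.4,[0,0,0],[0,0,-30]],[0.4,[0,0,0],[0,0,-40]],[0.4,[0,0,0],[0,0,-40]]])

```text
clock: 11.82
tool_pos: [0.5339, 0.0762, 0.1191]
eef_rot: [-0.0, 0.739, 0.674, 0.0]
wrist_force: [-0.2, 0.0, -0.9]
opening: 0.696
finger_force: 0.0
```

```bash
python3 - <<'E'
from h import *
togo(mag(0,86,37),84.92)
for n in("scene","top"):
    p=cams.grab_frame(n)
    for d in nets.pinpoint("keeper_grip",p)[:2]: print(np.round(tomag(d["at"]),1),round(d["confidence"],2))
E
```

```text
at [0.5339 0.0762 0.1191] mag [ -0.   74.2 119.1] shift [-0.0118 -0.      0.0821] turn [ 0.   -0.   -0.14] F [-0.2  0.  -0.9] t 11.82
[ 0.3 83.8 56.7] 0.52
```

send_rows(increments=[[0.4,[-0.011,0,0.02],[0,0,0]],[0.4,[-0.011,0,0.04],[0,0,0]],[0.4,[-0.011,0,0.06],[0,0,0]],[0.4,[-0.011,0,0.08],[0,0,0]],[0.4,[-0.011,0,0.082],[0,0,0]]])

```text
clock: 12.65
tool_pos: [0.5324, 0.0653, 0.0359]
eef_rot: [-0.001, 0.739, 0.674, -0.001]
wrist_force: [-0.9, -0.6, 1.1]
opening: 0.699
finger_force: 0.0
```

send_rows(increments=[[-1,[0,0,0],[0,0,0]],[-1,[0,0,0],[0,0,0]],[-1,[0,0,0],[0,0,0]],[-1,[0,0,0],[0,0,0]],[-1,[0,0,0],[0,0,0]]], grip_force=40)

```text
clock: 13.28
tool_pos: [0.5329, 0.0653, 0.0378]
eef_rot: [0.0, 0.738, 0.675, 0.0]
wrist_force: [-2.9, 0.3, 5.6]
opening: 0.225
finger_force: 39.6
```

```bash
python3 - <<'E'
from h import *
togo(mag(0,60,37),84.92)
E
```

```text
at [0.5329 0.0653 0.0378] mag [-0.  85.2 37.8] shift [ 0.0252 -0.0001  0.0008] turn [ 0.02 -0.   -0.08] F [-2.9  0.3  5.6] t 13.28
```

send_rows(increments=[[-1,[0.004,0,0],[0,0,0]],[-1,[0.009,0,0],[0,0,0]],[-1,[0.014,0,0],[0,0,0]],[-1,[0.018,0,0],[0,0,0]],[-1,[0.021,0,0],[0,0,0]]])

```text
clock: 13.9
tool_pos: [0.5349, 0.0861, 0.0378]
eef_rot: [0.0, 0.738, 0.675, 0.0]
wrist_force: [-2.8, -0.9, 6.1]
opening: 0.22
finger_force: 39.6
```

send_rows(increments=[[-1,[0.0015,0,0],[0,0,0]],[-1,[0.003,0,0],[0,0,0]],[-1,[0.0045,0,0],[0,0,0]],[-1,[0.005,0,0],[0,0,0]],[-1,[0.005,0,0],[0,0,0]]])

```text
clock: 14.52
tool_pos: [0.5354, 0.0911, 0.0378]
eef_rot: [0.0, 0.738, 0.675, 0.0]
wrist_force: [-2.2, 0.8, 5.3]
opening: 0.226
finger_force: 39.6
```

```bash
python3 - <<'E'
from h import *
togo(mag(0,60,37),84.92)
print(RM.T@observe()["wrist_force"][:2])
E
```

```text
at [0.5354 0.0911 0.0378] mag [-0.2 59.2 37.8] shift [-0.0008 -0.0002  0.0008] turn [ 0.04  0.   -0.08] F [-2.2  0.8  5.3] t 14.53
[ 2.29076152 -0.64842978]
```

No end-stop force yet, so I'll keep going in small steps.

send_rows(increments=[[-1,[0.0005,0,0],[0,0,0]],[-1,[0.001,0,0],[0,0,0]],[-1,[0.0015,0,0],[0,0,0]],[-1,[0.002,0,0],[0,0,0]],[-1,[0.002,0,0],[0,0,0]]])

```text
clock: 15.15
tool_pos: [0.5355, 0.0919, 0.0378]
eef_rot: [0.001, 0.738, 0.675, -0.001]
wrist_force: [-4.8, -8.4, 5.6]
opening: 0.224
finger_force: 39.7
```

```bash
python3 - <<'E'
from h import *
for i in range(4):
    print(RM.T@observe()["wrist_force"][:2]); cams.grab_frame("scene")
togo(mag(0,60,37),84.92)
E
```

```text
[4.08158966 8.80588543]
[3.23599674 8.35361016]
[2.67421912 8.41534236]
[2.85258192 7.69675805]
at [0.5355 0.0919 0.0378] mag [-0.3 58.4 37.8] shift [-0.0016 -0.0003  0.0008] turn [ 0.02  0.12 -0.07] F [-4.4 -8.8  7.1] t 15.35
```

The stop is reached at 8.5 N and y = 58.4 mm, so the keeper is shut. Releasing and retreating.

send_rows(increments=[[0.2,[-0.001,0,0],[0,0,0]],[0.2,[-0.001,0,0],[0,0,0]],[0.2,[-0.001,0,0],[0,0,0]],[0.2,[-0.001,0,-0.02],[0,0,0]],[0.2,[-0.001,0,-0.06],[0,0,0]]])

```text
clock: 15.98
tool_pos: [0.5347, 0.0922, 0.0964]
eef_rot: [-0.001, 0.738, 0.675, -0.001]
wrist_force: [0.0, 0.5, 0.2]
opening: 0.601
finger_force: 0.0
```

send_rows(increments=[[0.2,[-0.02,0,-0.05],[0,0,0]],[0.2,[-0.06,0,-0.08],[0,0,0]],[0.2,[-0.11,0,-0.1],[0,0,0]],[0.2,[-0.16,0,-0.1],[0,0,0]],[0.2,[-0.2,0,-0.1],[0,0,0]]])

```text
clock: 16.6
tool_pos: [0.5173, -0.1088, 0.1971]
eef_rot: [0.0, 0.738, 0.675, 0.0]
wrist_force: [0.2, -0.6, -0.1]
opening: 0.6
finger_force: 0.0
```

```bash
python3 - <<'E'
from h import *
togo(mag(0,60,37),84.92)
o=[]
for n in("top","scene"):
    p=cams.grab_frame(n);im=p["pixels"][:,:,::-1]
    big=cv2.resize(im,None,fx=5,fy=5,interpolation=cv2.INTER_CUBIC)
    for X in((-64,0,38),(64,0,38),(0,60,66)):
        cv2.circle(big,tuple(int(v*5+2) for v in px(p,mag(*X))),2,(0,0,255),-1)
    x,y=(px(p,mag(20,30,20))*5).astype(int);o.append(big[y-290:y+290,x-200:x+200])
cv2.imwrite("pics/end.png",np.hstack(o))
E
```

```text
at [ 0.5173 -0.1088  0.1971] mag [1.000e-01 2.599e+02 1.971e+02] shift [ 0.1999 -0.0003  0.1601] turn [ 0.04  0.01 -0.09] F [ 0.2 -0.6 -0.1] t 16.6
```

View pics/end.png

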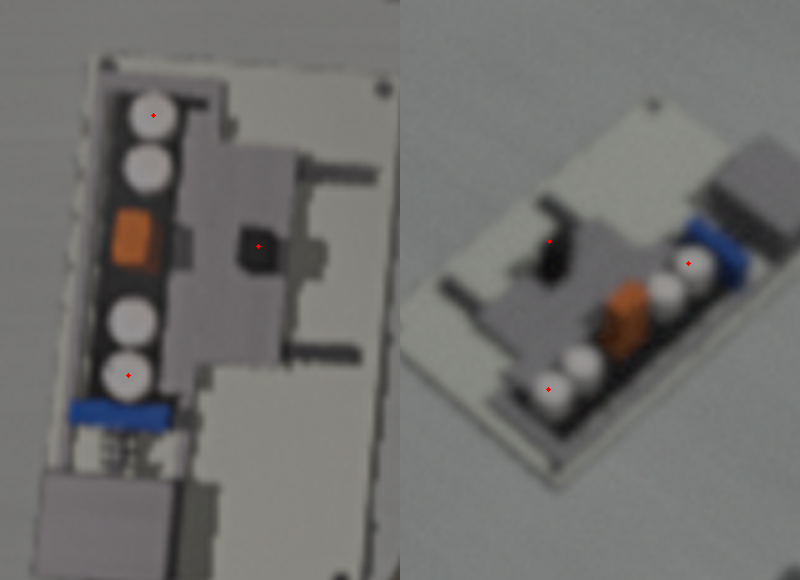

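The caps are on the predicted points (153,115) and (128,375). The follower is pushed back at (120,413), and the shut keeper lies over the strip's edge with its handle at (258,247). The gripper is clear, so I'm handing in.

```bash
python3 -c "
from cell import r
print(r.job_done())"
```

```text
the job is handed in; nothing more can be done
None
```

The job is handed in: the strip is loaded flat against the lip with the follower pushed back, the keeper is shut, and the arm is clear; the hand-in call returned no verdict.

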